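# Sort full, half-used and empty paste canisters by heft

### The job

Three lidded steel canisters stand on the rubber mat by the paste filler; they look alike, but one is full, one is half used and one is empty, and only lifting them tells which by their weight. Stand the full one upright in the well of the small chiller and push the chiller's cover fully shut over it, stand the empty one upright in the wash tray, and see that the half-used one is left standing on the mat. Set the canisters down without dropping or tipping them, and do not knock over the beaker in the tray.

Things in the scene. Friction and masses are not known exactly. Their poses are not given: they have to be found in the camera images.
- canister_a: Lidded steel canister, upright, 86 mm across, 100 mm tall to its flat fixed lid; on the lid's middle a round black knob 26 mm across, 30 mm tall (top 130 mm above the base). Origin: centre of its underside, z up. All three look alike and any may be any: empty about 0.20 kg, half used about 0.50 kg, full about 0.88 kg (each within 6 percent).
- canister_b: Lidded steel canister, upright, 86 mm across, 100 mm tall to its flat fixed lid; on the lid's middle a round black knob 26 mm across, 30 mm tall (top 130 mm above the base). Origin: centre of its underside, z up. All three look alike and any may be any: empty about 0.20 kg, half used about 0.50 kg, full about 0.88 kg (each within 6 percent).
- canister_c: Lidded steel canister, upright, 86 mm across, 100 mm tall to its flat fixed lid; on the lid's middle a round black knob 26 mm across, 30 mm tall (top 130 mm above the base). Origin: centre of its underside, z up. All three look alike and any may be any: empty about 0.20 kg, half used about 0.50 kg, full about 0.88 kg (each within 6 percent).
- mat: Flat black rubber mat in front of the paste filler, fixed, 300 mm (its x) by 260 mm (its y), 4 mm thick. Origin: centre of its underside; the canisters stand on it at the start.
- wash_tray: Shallow open aluminium pan for things to be washed, fixed, 265 mm (its x) by 162 mm (its y), 22 mm deep outside, walls and floor 3 mm. Origin: centre of its underside. A used steel beaker stands in its far (+x) part; the near (-x) half is free.
- beaker: Open steel beaker, 68 mm across at its rim, 85 mm tall, standing loose in the far part of the wash tray. Origin: centre of its underside. It must not be knocked over.
- chiller: Small white countertop chiller, fixed, 410 mm (its x, away from the robot) by 210 mm (its y), 165 mm high; guide rails along both long sides rise to 180 mm. Origin: centre of its underside. Near half: closed cooling unit. Far half: open-topped straight-walled well, 175 by 176 mm inside, 145 mm deep.
- well_floor (a point): Centre of the well's floor inside, 20 mm above the table; z up, x and y as the chiller's.
- cover (a joint): Flat aluminium cover, 192 by 194 mm, lying 168 to 178 mm above the table, that slides along the chiller's +x. 0 m: drawn back over the cooling unit, well open (starts within 20 mm of this); 0.188 m: end stop, well fully covered. About 1.5 N of friction; it stays where it is left.
- cover_grip (a point): Middle of the cover's black grip, an upright bar on top of the cover 14 mm thick (chiller's x), 110 mm long (chiller's y), 30 mm high; this point lies 15 mm below the bar's top, 193 mm above the table, and moves with the cover. z up, x and y as the chiller's.
Things that resemble listed ones, but are neither listed nor needed, are in the scene too. Leave any blue look-alike of the canister_c alone.

How it is judged:
By the outcome, as a careful person would: the job done as asked, in the order asked, and still so for the second after the job is handed in, with the robot touching nothing.
It also fails if it takes over 72 s, if anything falls off the work surface, if the arm or the gripper's body presses on something with over 40 N, if the wrist force passes 120 N, or if a joint passes its speed limit or range.

### The arm

A 6-joint arm with a two-finger parallel gripper is mounted at the origin on the work surface. World frame = base frame: x ahead of the robot, y to its left, z up, the work surface at z = 0. Lengths are in m, angles in rad, forces in N, time in s.
With the tool pointing down it reaches from about 0.35 to 0.85 m from the base axis. Payload 8.1 kg.
Tool frame: the origin (TCP) lies at the centre of the arm's flange, where the gripper is bolted on; the fingertips stand 186 mm ahead of it and the grasp point (between the pads) lies 167 mm ahead of it; z points along the fingers, y is the line along which they close (so a half turn about z gives the same grasp; the last joint's range is limited). The gripper opens to 93 mm and grips with 3 to 60 N. Pads are 15 mm wide; open, the fingers measure 128 mm over their backs; the gripper's body (75 mm by 188 mm) begins 65 mm behind the grasp point.
Start: joints at [-1.335, 0.13, 1.488, -0, 1.523, -0.085], TCP at [0.189, -0.569, 0.405] pointing down, gripper open.
Joint ranges: [-2.96, 2.96], [-0.89, 2.26], [0.02, 2.5], [-1.34, 4.48], [0, 2.73], [-2.66, 2.66]. Speed limits (rad/s): [2.39, 2.39, 2.79, 3.14, 3.14, 3.14].

### API

Orientations are given as a rotation vector (axis times angle).
In Python, from plant import robot gives the robot as it stands.
- The arm moves only by the tool apply_moves, never from a script. Its argument "series" is a list of rows, each a list of 2 entries, a list of its own where there are three numbers: the shift along the tool's x, y, z in mm, then the turn, a rotation vector about the tool's x, y, z in rad. A call has 1 to 12 rows; each row shifts and turns the commanded pose from where the row before left it, along the tool's axes as they then stand; what a row does not reach is not made up. A row lasts 1/12 s, in which the tool goes at most 41.7 mm and 7.16 degrees, less where a joint would pass 70% of its speed; a pose out of reach is approached as far as the arm can. A call is refused whole if a number of a shift passes 41.7 or a number of a turn 0.125, either way. A call with a gripper value outside its range is refused whole. "claw" is the opening, from 0 (shut) to 1 (fully open), set as the call begins (left out, the last holds). The fingers move at their own pace and stop on an object; "newtons" is the grip in N (left out, the last holds). Time passes only in rows, so rows that do not move let the fingers close. It gives the time, the measured TCP pose, the force, the opening and the grip force at its end, in the units of the state.
- robot.read_state(): the state, without advancing time (a new reading comes with each control period).
- robot.read_camera(name): name is "scene" or "top" or "wrist"; returns (picture, depth): 384x512x3 uint8, blue, green, red; 384x512 float32, m along the optical axis (not along the pixel's ray), 0 where there is no reading.
- robot.calibration(name): a dict with "fx", "fy", "cx", "cy" (pixels), "extrinsics" (4x4, takes a point from world to camera coordinates). Camera axes: x right, y down, z forward; pixel columns grow to the right and rows downward; lengths in m; the calibration is good to about 2 mm. A picture is of the moment at which its call begins: read the wrist's pose just before it. calibration takes no time and is no camera call; for the wrist camera it gives the pose at the moment of the call.
- robot.close_job(): hands the job in; it is judged then, once.
The state is a dict: "t": time; "q": joint angles; "dq": joint speeds; "joint_torque": joint torques, N m; "tool_pos": TCP position; "orientation": TCP orientation; "force": force on the tool from outside, world axes, zero at the start; "wrist_torque": the same for the moment, N m; "opening": finger opening in m; "gripper_force": force on a finger pad.
Only numpy, scipy, OpenCV 4.12 (cv2) and the standard library are available. Lean on these libraries where they do the work, as an engineer would, in place of code of your own. Each camera call takes 0.05 s, during which the arm holds its last target. There are 200 camera calls.

## Working session

There is one attempt and no reset: what is moved stays moved. The work goes in short steps, Python scripts to look and compute and a tool call to move; the robot and the scene stay as the last step left them, time stands still between calls to the robot, and variables do not carry over. Pictures are saved under pics/ and viewed, at most 10 in all, crops included, and the job is handed in when it is done.

Besides the shell and the picture viewer there is one more tool, called after "Emit:" by a JSON object that holds its "op" and its "data", one argument or row to a line. apply_moves: Moves the arm, as the interface text tells. Its arguments: {"type":"object","properties":{"series":{"type":"array"},"claw":{"type":"number"},"newtons":{"type":"number"}},"required":["series"]}

```bash
mkdir -p pics; ls; python3 - <<'E'
from plant import robot
import cv2,numpy as np
s=robot.read_state();print({k:np.round(v,3) for k,v in s.items()})
ims=[]
for n in("scene","top"):
    p,d=robot.read_camera(n);c=robot.calibration(n)
    np.savez(n+".npz",p=p,d=d,K=[c["fx"],c["fy"],c["cx"],c["cy"]],E=c["extrinsics"])
    cv2.imwrite(f"pics/{n}.png",p)
E
```

```text
pics
{'t': np.float64(0.0), 'q': array([-1.335,  0.131,  1.489,  0.   ,  1.523, -0.085]), 'dq': array([ 0.001, -0.   , -0.   ,  0.   ,  0.001,  0.   ]), 'joint_torque': array([-1.0000e-03, -5.5986e+01, -4.9175e+01,  7.7000e-02,  3.6000e-02,
       -0.0000e+00]), 'tool_pos': array([ 0.189, -0.569,  0.404]), 'orientation': array([-3.099, -0.501,  0.   ]), 'force': array([ 0.047, -0.11 ,  0.793]), 'wrist_torque': array([ 0.008, -0.004, -0.023]), 'gripper_force': np.float64(0.0), 'opening': np.float64(0.093)}
```

View pics/scene.png

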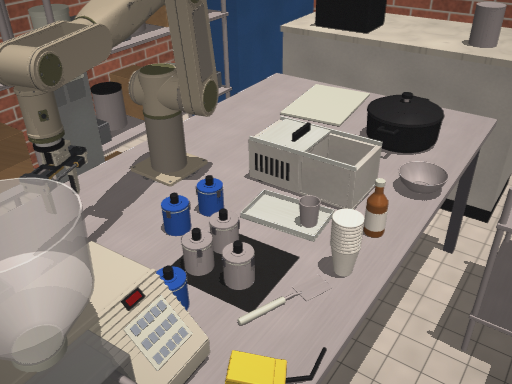

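View pics/top.png

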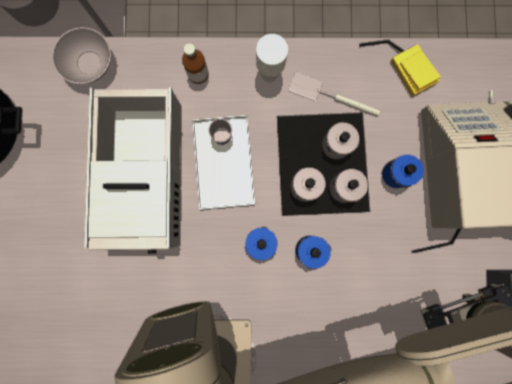

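The scene view shows the chiller with its well open, the tray with the beaker, the mat with three steel canisters, and blue look-alikes. In the top view the steel knobs are near (344,137), (309,184) and (351,186). The cover grip is near (126,186), the tray centre near (223,163), and the beaker near (220,132).

```bash
cat > h.py <<'E'
import numpy as np,cv2
def world(p,d,K,E):
    v,u=np.mgrid[:d.shape[0],:d.shape[1]]
    c=np.stack([(u-K[2])/K[0]*d,(v-K[3])/K[1]*d,d],-1)
    return (c-E[:3,3])@E[:3,:3]
def rect(w,m):
    q=w[m][:,:2].astype(np.float32)
    return cv2.minAreaRect(q),q.mean(0),len(q)
E
python3 - <<'E'
import numpy as np,cv2
from h import *
f=np.load("top.npz");w=world(f['p'],f['d'],f['K'],f['E']);z=w[...,2];ok=f['d']>0
print("cam",-f['E'][:3,:3].T@f['E'][:3,3],f['E'][:3,:3].round(3).tolist())
v,u=np.mgrid[:384,:512]
def box(a,b,c,d): return ok&(u>=a)&(u<b)&(v>=c)&(v<d)
for n,(a,b) in dict(A=(342,138),B=(308,184),C=(350,185),b1=(406,171),b2=(261,243),b3=(314,252)).items():
    m=box(a-22,a+22,b-22,b+22)
    k=m&(z>.122)&(z<.15); print(n,"knob",w[k].mean(0).round(4),k.sum(),end=' ')
    l=m&(z>.095)&(z<.112)&(np.hypot(u-a,v-b)<20);(x,y),r=cv2.minEnclosingCircle(w[l][:,:2].astype(np.float32));print("lid",round(x,4),round(y,4),round(r,4),w[l][:,2].mean().round(4))
for n,bx,zl,zh in (("chillerrim",(75,190,80,262),.155,.19),("rails",(75,190,80,262),.1775,.19),("cover",(75,190,80,262),.170,.178),("grip",(95,160,172,200),.195,.22),("tray",(188,260,108,215),.015,.03),("beaker",(205,236,115,150),.075,.1),("matt",(270,375,105,220),.002,.008),("wellfloor",(90,175,85,165),.01,.035)):
    m=box(*bx)&(z>zl)&(z<zh)
    if m.sum()>3: r=rect(w,m); print(n,np.round(r[0][0],4),np.round(r[0][1],4),round(r[0][2],2),r[1].round(4),r[2], w[m][:,:2].min(0).round(3),w[m][:,:2].max(0).round(3))
E
```

```text
cam [ 0.37571533 -0.11268958  1.25263046] [[0.002, -1.0, 0.005], [-0.994, -0.003, -0.106], [0.106, -0.005, -0.994]]
A knob [ 0.6144 -0.3605  0.1334] 78 lid 0.6149 -0.3614 0.0471 0.1047
B knob [ 0.4895 -0.266   0.1338] 75 lid 0.4898 -0.2652 0.046 0.1047
C knob [ 0.4861 -0.3807  0.1332] 81 lid 0.4862 -0.3811 0.0461 0.1046
b1 knob [ 0.5282 -0.5358  0.1297] 79 lid 0.5283 -0.5364 0.0464 0.1009
b2 knob [ 0.3282 -0.1368  0.1303] 76 lid 0.3282 -0.1369 0.046 0.1008
b3 knob [ 0.3058 -0.2784  0.13  ] 81 lid 0.3057 -0.2789 0.0466 0.1007
chillerrim [0.5243 0.2022] [0.4143 0.2125] 0.35 [0.4722 0.2022] 9047 [0.317 0.095] [0.732 0.309]
rails [0.526  0.2021] [0.4089 0.2114] 0.43 [0.455  0.2012] 4752 [0.321 0.095] [0.73  0.309]
cover [0.5247 0.202 ] [0.408  0.2125] 0.27 [0.4507 0.2025] 2479 [0.32  0.095] [0.729 0.309]
grip [0.4723 0.2001] [0.0127 0.1088] 0.4 [0.472  0.1993] 270 [0.466 0.146] [0.479 0.254]
tray [ 0.5624 -0.0274] [0.2657 0.1621] 5.3 [ 0.5746 -0.0232] 388 [ 0.424 -0.118] [0.699 0.062]
beaker [ 0.6404 -0.0225] [0.0666 0.0657] 48.83 [ 0.6448 -0.0211] 130 [ 0.607 -0.056] [0.673 0.011]
matt [ 0.5649 -0.3215] [0.3126 0.3432] 89.9 [ 0.5668 -0.3066] 5488 [ 0.394 -0.478] [ 0.736 -0.165]
wellfloor [0.6381 0.2184] [0.1503 0.1485] 0.3 [0.638 0.22 ] 2614 [0.563 0.144] [0.714 0.293]
```

Emit:
{"op": "apply_moves", "data": {
  "series": [
    [[0,0,0],[0,0,0.107]],
    [[0,0,0],[0,0,0.107]],
    [[0,0,0],[0,0,0.107]],
    [[25,-25,0],[0,0,0]],
    [[25,-25,0],[0,0,0]],
    [[25,-25,0],[0,0,0]],
    [[25,-25,0],[0,0,0]],
    [[25,-25,0],[0,0,0]],
    [[25,-25,0],[0,0,0]],
    [[25,-25,0],[0,0,0]],
    [[25,-25,0],[0,0,0]],
    [[25,-25,0],[0,0,0]]
  ],
  "claw": 0.7
}}

```text
t: 1.1
tool_pos: [0.4151, -0.3429, 0.4044]
orientation: [-3.141, 0.001, 0.001]
force: [0.2, -0.1, -0.4]
opening: 0.0655
gripper_force: 0.0
```

Emit:
{"op": "apply_moves", "data": {
  "series": [
    [[25,-25,0],[0,0,0]],
    [[25,-26,0],[0,0,0]],
    [[24.5,-26,0],[0,0,0]],
    [[0,0,20],[0,0,0]],
    [[0,0,20],[0,0,0]],
    [[0,0,20],[0,0,0]],
    [[0,0,20],[0,0,0]],
    [[0,0,10],[0,0,0]],
    [[0,0,0],[0,0,0]],
    [[0,0,0],[0,0,0]]
  ]
}}

```text
t: 1.93
tool_pos: [0.4886, -0.2674, 0.3144]
orientation: [-3.141, 0.001, 0.002]
force: [1.1, -0.3, -0.4]
opening: 0.0654
gripper_force: 0.0
```

```bash
python3 - <<'E'
from plant import robot
import cv2,numpy as np
from h import *
s=robot.read_state();c=robot.calibration("wrist");p,d=robot.read_camera("wrist");cv2.imwrite("pics/w1.png",p)
print(s["tool_pos"].round(4),s["force"].round(2))
w=world(p,d,[c[k] for k in("fx","fy","cx","cy")],c["extrinsics"])
m=(d>0)&(w[...,2]>.125)&(w[...,2]<.14)&(np.hypot(w[...,0]-.4895,w[...,1]+.266)<.03)
print(m.sum(),w[m].mean(0).round(4), w[m].min(0),w[m].max(0))
E
```

```text
[ 0.4886 -0.2674  0.3144] [ 1.11 -0.3  -0.42]
1216 [ 0.4904 -0.2656  0.1334] [ 0.47636626 -0.27838052  0.12501095] [ 0.50158763 -0.25290983  0.13671818]
```

View pics/w1.png

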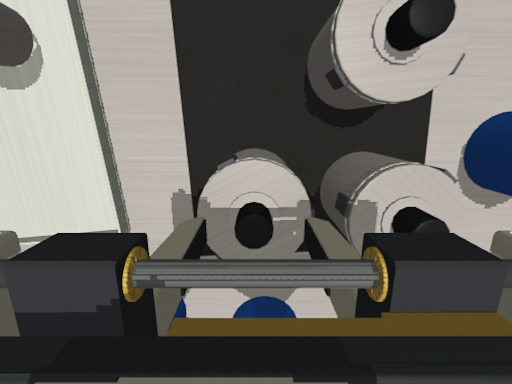

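The wrist view shows canister B's knob at (253,225), centred between the open fingers, with A's knob at upper right and C's at lower right. I'll lower and grip.

Emit:
{"op": "apply_moves", "data": {
  "series": [
    [[1,-1.5,11],[0,0,0]],
    [[0,0,10],[0,0,0]],
    [[0,0,0],[0,0,0]]
  ]
}}

```text
t: 2.23
tool_pos: [0.4892, -0.2656, 0.2916]
orientation: [-3.14, 0.0, 0.003]
force: [-0.3, 0.9, -0.8]
opening: 0.0652
gripper_force: 0.0
```

Emit:
{"op": "apply_moves", "data": {
  "series": [
    [[0,0,0],[0,0,0]],
    [[0,0,0],[0,0,0]],
    [[0,0,0],[0,0,0]],
    [[0,0,0],[0,0,0]],
    [[0,0,0],[0,0,0]],
    [[0,0,0],[0,0,0]]
  ],
  "claw": 0,
  "newtons": 45
}}

```text
t: 2.73
tool_pos: [0.4899, -0.266, 0.294]
orientation: [3.141, -0.0, 0.001]
force: [1.6, -0.1, -0.9]
opening: 0.0299
gripper_force: 0.0
```

Emit:
{"op": "apply_moves", "data": {
  "series": [
    [[0,0,-5],[0,0,0]],
    [[0,0,-10],[0,0,0]],
    [[0,0,-15],[0,0,0]],
    [[0,0,0],[0,0,0]],
    [[0,0,0],[0,0,0]],
    [[0,0,0],[0,0,0]],
    [[0,0,0],[0,0,0]]
  ]
}}

```text
t: 3.32
tool_pos: [0.4895, -0.2658, 0.3229]
orientation: [-3.141, 0.0, 0.002]
force: [-0.0, 0.1, -2.0]
opening: 0.0248
gripper_force: 45.0
```

Emit:
{"op": "apply_moves", "data": {
  "series": [
    [[0,0,-5],[0,0,0]],
    [[0,0,-5],[0,0,0]],
    [[0,0,0],[0,0,0]],
    [[0,0,0],[0,0,0]],
    [[0,0,0],[0,0,0]]
  ]
}}

```text
t: 3.73
tool_pos: [0.4898, -0.266, 0.3338]
orientation: [3.141, -0.0, 0.0]
force: [-0.3, 0.7, -2.1]
opening: 0.0252
gripper_force: 45.0
```

```bash
cat >> h.py <<'E'
def weigh(robot,n=4):
    F=[]
    for i in range(n):
        p,d=robot.read_camera("wrist");F.append(robot.read_state()["force"])
    s=robot.read_state();c=robot.calibration("wrist")
    w=world(p,d,[c[k] for k in("fx","fy","cx","cy")],c["extrinsics"])
    t=s["tool_pos"];z=w[...,2]
    r=np.hypot(w[...,0]-t[0],w[...,1]-t[1])
    m=(d>0)&(r<.042)&(r>.02)&(z<t[2]-.175)&(z>t[2]-.24)
    print("force",np.mean(F,0).round(2),np.std(F,0).round(2),"tcp",t.round(4),"lid z rel",(np.median(z[m])-t[2]).round(4) if m.any() else None,m.sum(),"open",s["opening"],s["gripper_force"])
    return p,w
E
python3 - <<'E'
from plant import robot
from h import *
p,w=weigh(robot);cv2.imwrite("pics/w2.png",p)
p,d=robot.read_camera("scene");cv2.imwrite("pics/s2.png",cv2.resize(p[140:330,100:360],None,fx=2,fy=2))
E
```

```text
force [-0.39 -0.19 -1.65] [0.11 0.51 0.54] tcp [ 0.4897 -0.2659  0.3335] lid z rel -0.1912 5034 open 0.02516797852319993 44.99346971511841
```

View pics/s2.png

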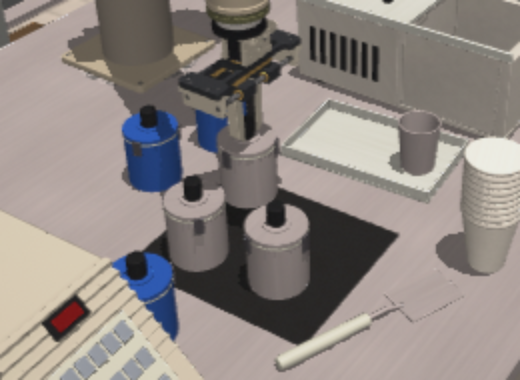

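The scene crop shows canister B hanging upright, clear of the mat. The force is about -2 N, so B is the empty one. I'll set it back, since the full one has to go first.

Emit:
{"op": "apply_moves", "data": {
  "series": [
    [[0,0,10],[0,0,0]],
    [[0,0,12],[0,0,0]],
    [[0,0,9],[0,0,0]],
    [[0,0,4],[0,0,0]],
    [[0,0,2],[0,0,0]],
    [[0,0,1.5],[0,0,0]],
    [[0,0,0],[0,0,0]],
    [[0,0,0],[0,0,0]]
  ]
}}

```text
t: 4.65
tool_pos: [0.4899, -0.266, 0.2955]
orientation: [3.141, -0.0, 0.0]
force: [-2.0, 0.4, 3.3]
opening: 0.0254
gripper_force: 45.0
```

Emit:
{"op": "apply_moves", "data": {
  "series": [
    [[0,0,0],[0,0,0]],
    [[0,0,0],[0,0,0]],
    [[0,0,0],[0,0,0]],
    [[0,0,0],[0,0,0]],
    [[0,0,0],[0,0,0]],
    [[0,0,0],[0,0,0]]
  ],
  "claw": 0.7
}}

```text
t: 5.15
tool_pos: [0.4898, -0.2659, 0.2951]
orientation: [-3.142, 0.0, 0.0]
force: [0.0, 0.6, 0.4]
opening: 0.0607
gripper_force: 0.0
```

Emit:
{"op": "apply_moves", "data": {
  "series": [
    [[0,0,-20],[0,0,0]],
    [[0,0,-20],[0,0,0]],
    [[0,0,-20],[0,0,0]],
    [[-2,28,0],[0,0,0]],
    [[-1.5,29,0],[0,0,0]],
    [[0,29,0],[0,0,0]],
    [[0,29,0],[0,0,0]],
    [[0,0,20],[0,0,0]],
    [[0,0,20],[0,0,0]],
    [[0,0,16],[0,0,0]],
    [[0,0,6],[0,0,0]],
    [[0,0,0],[0,0,0]]
  ]
}}

```text
t: 6.15
tool_pos: [0.4859, -0.3808, 0.2922]
orientation: [-3.14, 0.0, 0.002]
force: [0.4, 0.4, 0.2]
opening: 0.0651
gripper_force: 0.0
```

Emit:
{"op": "apply_moves", "data": {
  "series": [
    [[0,0,0],[0,0,0]],
    [[0,0,0],[0,0,0]],
    [[0,0,0],[0,0,0]],
    [[0,0,0],[0,0,0]],
    [[0,0,0],[0,0,0]],
    [[0,0,0],[0,0,0]],
    [[0,0,0],[0,0,0]],
    [[0,0,0],[0,0,0]],
    [[0,0,0],[0,0,0]],
    [[0,0,0],[0,0,0]]
  ],
  "claw": 0,
  "newtons": 50
}}

```text
t: 6.98
tool_pos: [0.4863, -0.3811, 0.2934]
orientation: [3.141, -0.0, 0.0]
force: [-0.7, -1.2, 1.1]
opening: 0.0252
gripper_force: 50.0
```

Emit:
{"op": "apply_moves", "data": {
  "series": [
    [[0,0,-5],[0,0,0]],
    [[0,0,-10],[0,0,0]],
    [[0,0,-15],[0,0,0]],
    [[0,0,-10],[0,0,0]],
    [[0,0,0],[0,0,0]],
    [[0,0,0],[0,0,0]],
    [[0,0,0],[0,0,0]]
  ]
}}

```text
t: 7.57
tool_pos: [0.4861, -0.3808, 0.3327]
orientation: [-3.141, 0.0, 0.001]
force: [-0.4, 1.1, -5.5]
opening: 0.0253
gripper_force: 50.0
```

```bash
python3 - <<'E'
from plant import robot
from h import *
weigh(robot)
E
```

```text
force [-0.15  0.25 -5.45] [0.44 0.79 0.15] tcp [ 0.486  -0.3807  0.3322] lid z rel -0.1892 5218 open 0.02523997899187268 49.99252438545227
```

C weighs about 0.5 kg, so it is the half-used one and A is the full one. I'll set C back down.

Emit:
{"op": "apply_moves", "data": {
  "series": [
    [[0,0,10],[0,0,0]],
    [[0,0,12],[0,0,0]],
    [[0,0,10],[0,0,0]],
    [[0,0,4],[0,0,0]],
    [[0,0,2],[0,0,0]],
    [[0,0,1.5],[0,0,0]],
    [[0,0,0],[0,0,0]],
    [[0,0,0],[0,0,0]]
  ]
}}

```text
t: 8.43
tool_pos: [0.4864, -0.381, 0.294]
orientation: [3.141, -0.0, 0.001]
force: [0.3, 0.1, -4.9]
opening: 0.0252
gripper_force: 50.0
```

Emit:
{"op": "apply_moves", "data": {
  "series": [
    [[0,0,0],[0,0,0]],
    [[0,0,0],[0,0,0]],
    [[0,0,0],[0,0,0]],
    [[0,0,0],[0,0,0]],
    [[0,0,0],[0,0,0]],
    [[0,0,0],[0,0,0]]
  ],
  "claw": 0.7
}}

```text
t: 8.93
tool_pos: [0.4863, -0.381, 0.2941]
orientation: [3.141, -0.0, 0.001]
force: [0.5, 0.6, 0.3]
opening: 0.0605
gripper_force: 0.0
```

Emit:
{"op": "apply_moves", "data": {
  "series": [
    [[0,0,-20],[0,0,0]],
    [[0,0,-20],[0,0,0]],
    [[0,0,-20],[0,0,0]],
    [[32,-5,0],[0,0,0]],
    [[32,-5,0],[0,0,0]],
    [[32,-5,0],[0,0,0]],
    [[32.5,-5,0],[0,0,0]],
    [[0,0,20],[0,0,0]],
    [[0,0,18],[0,0,0]],
    [[0,0,0],[0,0,0]],
    [[0,0,0],[0,0,0]]
  ]
}}

```text
t: 9.85
tool_pos: [0.6143, -0.3606, 0.314]
orientation: [-3.14, 0.0, 0.005]
force: [0.4, -0.6, -0.2]
opening: 0.0655
gripper_force: 0.0
```

```bash
python3 - <<'E'
from plant import robot
from h import *
p,w=weigh(robot,1)
t=robot.read_state()["tool_pos"];m=(w[...,2]>.128)&(w[...,2]<.14)&(np.hypot(w[...,0]-.6147,w[...,1]+.361)<.03)
print(m.sum(),w[m].mean(0).round(4),w[m].min(0),w[m].max(0))
E
```

```text
force [-0.05 -0.04 -0.23] [0. 0. 0.] tcp [ 0.6145 -0.361   0.3158] lid z rel -0.2096 6652 open 0.06510357744240922 0.0
1196 [ 0.6163 -0.3614  0.1354] [ 0.60234983 -0.37375271  0.12801314] [ 0.62779709 -0.34873102  0.13802129]
```

Emit:
{"op": "apply_moves", "data": {
  "series": [
    [[1,0,11],[0,0,0]],
    [[0,0,10],[0,0,0]],
    [[0,0,1.5],[0,0,0]],
    [[0,0,0],[0,0,0]]
  ]
}}

```text
t: 10.23
tool_pos: [0.6152, -0.3608, 0.2918]
orientation: [-3.14, 0.001, 0.003]
force: [-0.4, 0.6, 0.3]
opening: 0.0651
gripper_force: 0.0
```

Emit:
{"op": "apply_moves", "data": {
  "series": [
    [[0,0,0],[0,0,0]],
    [[0,0,0],[0,0,0]],
    [[0,0,0],[0,0,0]],
    [[0,0,0],[0,0,0]],
    [[0,0,0],[0,0,0]],
    [[0,0,0],[0,0,0]],
    [[0,0,0],[0,0,0]],
    [[0,0,0],[0,0,0]],
    [[0,0,0],[0,0,0]],
    [[0,0,0],[0,0,0]]
  ],
  "claw": 0,
  "newtons": 58
}}

```text
t: 11.07
tool_pos: [0.6158, -0.3612, 0.2934]
orientation: [3.141, -0.0, 0.001]
force: [0.6, -2.4, -0.1]
opening: 0.0251
gripper_force: 58.0
```

Emit:
{"op": "apply_moves", "data": {
  "series": [
    [[0,0,-5],[0,0,0]],
    [[0,0,-10],[0,0,0]],
    [[0,0,-15],[0,0,0]],
    [[0,0,-10],[0,0,0]],
    [[0,0,0],[0,0,0]],
    [[0,0,0],[0,0,0]],
    [[0,0,0],[0,0,0]]
  ]
}}

```text
t: 11.65
tool_pos: [0.6157, -0.3609, 0.3332]
orientation: [-3.142, 0.0, 0.0]
force: [0.4, -0.3, -9.7]
opening: 0.0248
gripper_force: 58.0
```

```bash
python3 - <<'E'
from plant import robot
from h import *
weigh(robot,3)
E
```

```text
force [-0.31  0.2  -9.62] [0.66 0.24 0.39] tcp [ 0.6155 -0.3608  0.332 ] lid z rel -0.1892 5085 open 0.025165483892205926 57.996225357055664
```

A is the full one. I'll lift it high and carry it over the well.

Emit:
{"op": "apply_moves", "data": {
  "series": [
    [[0,0,-15],[0,0,0]],
    [[0,0,-25],[0,0,0]],
    [[0,0,-25],[0,0,0]],
    [[0,0,-25],[0,0,0]],
    [[0,0,-25],[0,0,0]],
    [[0,0,-25],[0,0,0]],
    [[0,0,-25],[0,0,0]],
    [[0,0,-15],[0,0,0]],
    [[0,0,-5],[0,0,0]],
    [[0,0,0],[0,0,0]]
  ]
}}

```text
t: 12.63
tool_pos: [0.6157, -0.3609, 0.5213]
orientation: [3.139, -0.0, 0.006]
force: [1.0, 0.2, -8.6]
opening: 0.0252
gripper_force: 58.0
```

Emit:
{"op": "apply_moves", "data": {
  "series": [
    [[0,-10,0],[0,0,0]],
    [[0,-18,0],[0,0,0]],
    [[0,-25,0],[0,0,0]],
    [[0,-25,0],[0,0,0]],
    [[0,-25,0],[0,0,0]],
    [[0,-25,0],[0,0,0]],
    [[0,-25,0],[0,0,0]],
    [[0,-25,0],[0,0,0]],
    [[0,-25,0],[0,0,0]],
    [[0,-25,0],[0,0,0]],
    [[0,-25,0],[0,0,0]],
    [[0,-25,0],[0,0,0]]
  ]
}}

```text
t: 13.63
tool_pos: [0.6152, -0.0811, 0.5157]
orientation: [-3.141, -0.0, 0.006]
force: [0.4, -0.1, -9.3]
opening: 0.025
gripper_force: 58.0
```

Emit:
{"op": "apply_moves", "data": {
  "series": [
    [[0,-25,0],[0,0,0]],
    [[0,-25,0],[0,0,0]],
    [[0,-25,0],[0,0,0]],
    [[2,-25,0],[0,0,0]],
    [[2,-25,0],[0,0,0]],
    [[2,-25,0],[0,0,0]],
    [[2,-25,0],[0,0,0]],
    [[2,-25,0],[0,0,0]],
    [[0,-25,0],[0,0,0]],
    [[0,-20,0],[0,0,0]],
    [[0,-12,0],[0,0,0]],
    [[0,0,0],[0,0,0]]
  ]
}}

```text
t: 14.63
tool_pos: [0.6251, 0.177, 0.5161]
orientation: [-3.141, -0.005, 0.005]
force: [-0.2, -0.4, -8.9]
opening: 0.0252
gripper_force: 58.0
```

Emit:
{"op": "apply_moves", "data": {
  "series": [
    [[0.5,-12,0],[0,0,0]],
    [[0.5,-13,0],[0,0,0]],
    [[0,0,12],[0,0,0]],
    [[0,0,22],[0,0,0]],
    [[0,0,22],[0,0,0]],
    [[0,0,22],[0,0,0]],
    [[0,0,22],[0,0,0]],
    [[0,0,22],[0,0,0]],
    [[0,0,22],[0,0,0]],
    [[0,0,22],[0,0,0]],
    [[0,0,14],[0,0,0]],
    [[0,0,0],[0,0,0]]
  ]
}}

```text
t: 15.63
tool_pos: [0.6254, 0.1984, 0.3327]
orientation: [3.14, -0.001, -0.013]
force: [-2.0, -0.1, -10.1]
opening: 0.025
gripper_force: 58.0
```

```bash
python3 - <<'E'
from plant import robot
from h import *
p,w=weigh(robot,2)
E
```

```text
force [-0.32 -0.28 -8.68] [0.11 0.67 0.01] tcp [0.6267 0.1988 0.3378] lid z rel -0.1892 5099 open 0.025362922809828124 57.996636629104614
```

Emit:
{"op": "apply_moves", "data": {
  "series": [
    [[0,-3,9],[0,0,0]],
    [[0,0,9],[0,0,0]],
    [[0,0,6],[0,0,0]],
    [[0,0,3],[0,0,0]],
    [[0,0,1],[0,0,0]],
    [[0,0,1],[0,0,0]],
    [[0,0,0],[0,0,0]],
    [[0,0,0],[0,0,0]]
  ]
}}

```text
t: 16.4
tool_pos: [0.627, 0.2021, 0.3096]
orientation: [-3.141, 0.0, -0.001]
force: [-0.3, 1.2, -8.9]
opening: 0.0248
gripper_force: 58.0
```

Emit:
{"op": "apply_moves", "data": {
  "series": [
    [[0,0,0.7],[0,0,0]],
    [[0,0,0.7],[0,0,0]],
    [[0,0,0],[0,0,0]],
    [[0,0,0],[0,0,0]]
  ]
}}

```text
t: 16.73
tool_pos: [0.6271, 0.2021, 0.3094]
orientation: [-3.141, 0.0, -0.003]
force: [-5.0, -2.2, 3.7]
opening: 0.0249
gripper_force: 58.0
```

Emit:
{"op": "apply_moves", "data": {
  "series": [
    [[0,0,0],[0,0,0]],
    [[0,0,0],[0,0,0]],
    [[0,0,0],[0,0,0]],
    [[0,0,0],[0,0,0]],
    [[0,0,0],[0,0,0]],
    [[0,0,0],[0,0,0]]
  ],
  "claw": 0.7
}}

```text
t: 17.23
tool_pos: [0.6269, 0.202, 0.3078]
orientation: [-3.142, 0.0, -0.0]
force: [0.3, -0.1, 1.0]
opening: 0.0607
gripper_force: 0.0
```

Emit:
{"op": "apply_moves", "data": {
  "series": [
    [[0,0,-15],[0,0,0]],
    [[0,0,-25],[0,0,0]],
    [[0,0,-25],[0,0,0]],
    [[0,0,-25],[0,0,0]],
    [[0,0,-25],[0,0,0]],
    [[0,0,-25],[0,0,0]],
    [[0,0,0],[0,0,0]],
    [[-25,0,0],[0,0,0]],
    [[-30,0,0],[0,0,0]],
    [[-30,0,0],[0,0,0]],
    [[-30,0,0],[0,0,0]],
    [[0,0,0],[0,0,0]]
  ]
}}

```text
t: 18.23
tool_pos: [0.5079, 0.2023, 0.4465]
orientation: [3.141, 0.002, -0.006]
force: [-1.0, -0.0, -0.3]
opening: 0.0652
gripper_force: 0.0
```

```bash
python3 - <<'E'
from plant import robot
from h import *
print({k:robot.read_state()[k] for k in("t","tool_pos")})
p,d=robot.read_camera("wrist");cv2.imwrite("pics/w3.png",p)
c=robot.calibration("wrist");w=world(p,d,[c[k] for k in("fx","fy","cx","cy")],c["extrinsics"])
m=(d>0)&(w[...,2]>.196)&(w[...,2]<.215)&(abs(w[...,0]-.47)<.06)&(abs(w[...,1]-.2)<.08);print("grip",m.sum(),w[m].mean(0))
E
```

```text
{'t': 18.2333, 'tool_pos': array([0.50790514, 0.20230919, 0.44647145])}
grip 1848 [0.47682299 0.20274096 0.20680056]
```

View pics/w3.png

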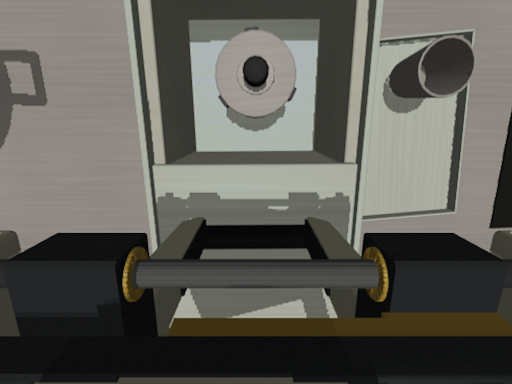

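The wrist view shows the full canister standing upright and centred in the well at (256,72), and the beaker still upright at (443,72). Next I go behind the grip bar and close the fingers.

Emit:
{"op": "apply_moves", "data": {
  "series": [
    [[-25,0,0],[0,0,0]],
    [[-25,0,0],[0,0,0]],
    [[-25,0,0],[0,0,0]],
    [[0,0,0],[0,0,0]],
    [[0,0,0],[0,0,0]],
    [[0,0,0],[0,0,0]],
    [[0,0,0],[0,0,0]],
    [[0,0,20],[0,0,0]],
    [[0,0,20],[0,0,0]],
    [[0,0,20],[0,0,0]],
    [[0,0,14],[0,0,0]],
    [[0,0,0],[0,0,0]]
  ],
  "claw": 0,
  "newtons": 20
}}

```text
t: 19.28
tool_pos: [0.4367, 0.2016, 0.37]
orientation: [3.14, -0.001, -0.009]
force: [-0.2, -0.0, -0.5]
opening: 0.0002
gripper_force: 0.0
```

Emit:
{"op": "apply_moves", "data": {
  "series": [
    [[8,0,0],[0,0,0]],
    [[8,0,0],[0,0,0]],
    [[6,0,0],[0,0,0]],
    [[6,0,0],[0,0,0]],
    [[10,0,0],[0,0,0]],
    [[10,0,0],[0,0,0]],
    [[0,0,0],[0,0,0]]
  ]
}}

```text
t: 19.87
tool_pos: [0.4867, 0.202, 0.3747]
orientation: [-3.141, 0.001, -0.003]
force: [0.4, -0.3, 0.4]
opening: 0.0003
gripper_force: 0.0
```

Emit:
{"op": "apply_moves", "data": {
  "series": [
    [[12,0,0],[0,0,0]],
    [[15,0,0],[0,0,0]],
    [[15,0,0],[0,0,0]],
    [[15,0,0],[0,0,0]],
    [[15,0,0],[0,0,0]],
    [[15,0,0],[0,0,0]],
    [[15,0,0],[0,0,0]],
    [[15,0,0],[0,0,0]],
    [[10,0,0],[0,0,0]],
    [[0,0,0],[0,0,0]]
  ]
}}

```text
t: 20.7
tool_pos: [0.6132, 0.2018, 0.374]
orientation: [-3.142, 0.001, -0.001]
force: [1.0, -0.2, -0.1]
opening: 0.0005
gripper_force: 0.0
```

Emit:
{"op": "apply_moves", "data": {
  "series": [
    [[4,0,0],[0,0,0]],
    [[4,0,0],[0,0,0]],
    [[4,0,0],[0,0,0]],
    [[0,0,0],[0,0,0]]
  ]
}}

```text
t: 21.03
tool_pos: [0.6241, 0.202, 0.374]
orientation: [-3.142, 0.0, -0.001]
force: [-0.0, 0.2, -0.8]
opening: 0.0004
gripper_force: 0.0
```

Emit:
{"op": "apply_moves", "data": {
  "series": [
    [[3,0,0],[0,0,0]],
    [[3,0,0],[0,0,0]],
    [[2,0,0],[0,0,0]],
    [[0,0,0],[0,0,0]]
  ]
}}

```text
t: 21.37
tool_pos: [0.6322, 0.202, 0.3739]
orientation: [-3.141, 0.0, -0.001]
force: [-0.1, -0.6, 0.3]
opening: 0.0005
gripper_force: 0.0
```

```bash
python3 - <<'E'
from plant import robot
from h import *
print({k:robot.read_state()[k] for k in("t","tool_pos","force")})
p,d=robot.read_camera("top");cv2.imwrite("pics/t4.png",cv2.resize(p[70:270,60:270],None,fx=2.5,fy=2.5))
c=robot.calibration("top");w=world(p,d,[c[k] for k in("fx","fy","cx","cy")],c["extrinsics"])
v,u=np.mgrid[:384,:512]
m=(d>0)&(w[...,2]>.196)&(w[...,2]<.215)&(abs(w[...,0]-.64)<.04)&(abs(w[...,1]-.2)<.065);print("grip",m.sum(),w[m].mean(0),w[m].max(0))
E
```

```text
{'t': 21.3667, 'tool_pos': array([0.63220332, 0.20201895, 0.37392907]), 'force': array([-0.08442772, -0.57429966,  0.26558527])}
grip 37 [0.6497333  0.17852081 0.20882604] [0.65554574 0.18906666 0.21273523]
```

View pics/t4.png

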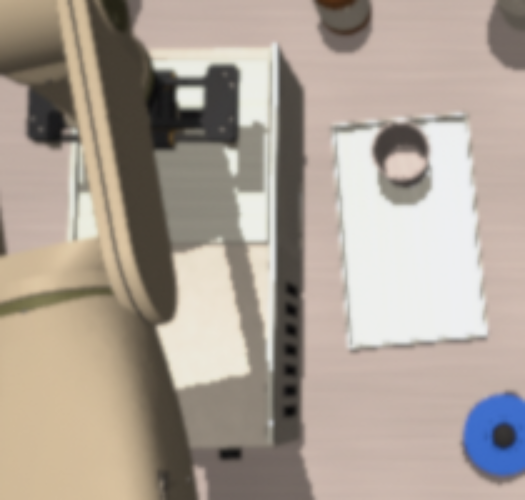

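The top crop shows the cover nearly closed, with its rear edge at row 240, and the tray and beaker untouched. I'll keep pushing to the end stop.

Emit:
{"op": "apply_moves", "data": {
  "series": [
    [[2,0,0],[0,0,0]],
    [[2,0,0],[0,0,0]],
    [[2,0,0],[0,0,0]],
    [[0,0,0],[0,0,0]],
    [[0,0,0],[0,0,0]]
  ]
}}

```text
t: 21.83
tool_pos: [0.6352, 0.2023, 0.3739]
orientation: [3.14, 0.001, -0.015]
force: [-26.6, -3.6, 14.3]
opening: 0.0004
gripper_force: 13.2
```

Emit:
{"op": "apply_moves", "data": {
  "series": [
    [[1.5,0,0],[0,0,0]],
    [[1.5,0,0],[0,0,0]],
    [[0,0,0],[0,0,0]],
    [[0,0,0],[0,0,0]]
  ]
}}

```text
t: 22.17
tool_pos: [0.6364, 0.2024, 0.3739]
orientation: [3.139, 0.002, -0.025]
force: [-43.3, -5.5, 22.5]
opening: 0.0004
gripper_force: 21.3
```

The end stop is firm, so the cover is shut. I'll back off and fetch the empty canister.

Emit:
{"op": "apply_moves", "data": {
  "series": [
    [[-5,0,0],[0,0,0]],
    [[-15,0,0],[0,0,0]],
    [[-10,0,0],[0,0,0]],
    [[0,0,-20],[0,0,0]],
    [[0,0,-30],[0,0,0]],
    [[0,0,-20],[0,0,0]],
    [[0,0,0],[0,0,0]]
  ]
}}

```text
t: 22.75
tool_pos: [0.6116, 0.2022, 0.4504]
orientation: [-3.139, 0.0, -0.014]
force: [1.2, 1.1, 0.6]
opening: 0.0004
gripper_force: 0.0
```

Emit:
{"op": "apply_moves", "data": {
  "series": [
    [[-10,35,0],[0,0,0]],
    [[-10,35,0],[0,0,0]],
    [[-10,35,0],[0,0,0]],
    [[-10,35,0],[0,0,0]],
    [[-10,35,0],[0,0,0]],
    [[-10,35,0],[0,0,0]],
    [[-10,35,0],[0,0,0]],
    [[-10,35,0],[0,0,0]],
    [[-10,35,0],[0,0,0]],
    [[-10,35,0],[0,0,0]],
    [[-10,35,0],[0,0,0]],
    [[-10,35,0],[0,0,0]]
  ],
  "claw": 0.7
}}

```text
t: 23.75
tool_pos: [0.49, -0.2196, 0.4436]
orientation: [3.141, -0.0, 0.001]
force: [0.5, 0.3, -0.3]
opening: 0.0651
gripper_force: 0.0
```

Emit:
{"op": "apply_moves", "data": {
  "series": [
    [[0,23,0],[0,0,0]],
    [[0,23,0],[0,0,0]],
    [[0,0,25],[0,0,0]],
    [[0,0,25],[0,0,0]],
    [[0,0,25],[0,0,0]],
    [[0,0,25],[0,0,0]],
    [[0,0,20],[0,0,0]],
    [[0,0,8],[0,0,0]],
    [[0,0,0],[0,0,0]],
    [[0,0,0],[0,0,0]]
  ]
}}

```text
t: 24.58
tool_pos: [0.4909, -0.264, 0.3162]
orientation: [-3.142, 0.0, 0.0]
force: [1.1, -0.1, 1.2]
opening: 0.0648
gripper_force: 0.0
```

```bash
python3 - <<'E'
from plant import robot
from h import *
p,w=weigh(robot,1)
m=(w[...,2]>.128)&(w[...,2]<.14)&(np.hypot(w[...,0]-.49,w[...,1]+.266)<.03)
print(m.sum(),w[m].mean(0).round(4),w[m].min(0),w[m].max(0))
E
```

```text
force [-0.21 -0.01 -0.27] [0. 0. 0.] tcp [ 0.4912 -0.2642  0.3172] lid z rel -0.2119 6574 open 0.06521117422617394 0.0
1161 [ 0.4913 -0.2659  0.1347] [ 0.47766928 -0.27870513  0.12811384] [ 0.50265717 -0.25325529  0.13720934]
```

Emit:
{"op": "apply_moves", "data": {
  "series": [
    [[0,2,12],[0,0,0]],
    [[0,0,10],[0,0,0]],
    [[0,0,2],[0,0,0]],
    [[0,0,0],[0,0,0]]
  ]
}}

```text
t: 24.97
tool_pos: [0.4906, -0.2659, 0.2911]
orientation: [-3.141, 0.0, 0.001]
force: [0.0, 1.3, -0.3]
opening: 0.0649
gripper_force: 0.0
```

Emit:
{"op": "apply_moves", "data": {
  "series": [
    [[0,0,0],[0,0,0]],
    [[0,0,0],[0,0,0]],
    [[0,0,0],[0,0,0]],
    [[0,0,0],[0,0,0]],
    [[0,0,0],[0,0,0]],
    [[0,0,0],[0,0,0]],
    [[0,0,0],[0,0,0]],
    [[0,0,0],[0,0,0]],
    [[0,0,0],[0,0,0]],
    [[0,0,0],[0,0,0]]
  ],
  "claw": 0,
  "newtons": 45
}}

```text
t: 25.8
tool_pos: [0.4908, -0.266, 0.2919]
orientation: [-3.142, 0.0, -0.0]
force: [-0.1, -0.1, -0.1]
opening: 0.0254
gripper_force: 45.0
```

Emit:
{"op": "apply_moves", "data": {
  "series": [
    [[0,0,-5],[0,0,0]],
    [[0,0,-12],[0,0,0]],
    [[0,0,-20],[0,0,0]],
    [[0,0,-20],[0,0,0]],
    [[0,0,-15],[0,0,0]],
    [[0,0,-8],[0,0,0]],
    [[0,0,0],[0,0,0]],
    [[0,0,0],[0,0,0]]
  ]
}}

```text
t: 26.47
tool_pos: [0.4908, -0.266, 0.3722]
orientation: [3.141, -0.0, 0.001]
force: [1.3, 0.8, -3.5]
opening: 0.0254
gripper_force: 45.0
```

```bash
python3 - <<'E'
from plant import robot
from h import *
weigh(robot,2)
# tray: visible floor/rim bounds from wrist view is not needed; refine from the top image taken first
f=np.load("top.npz");w=world(f['p'],f['d'],f['K'],f['E'])
m=(f['d']>0)&(w[...,2]>.017)&(w[...,2]<.03)&(w[...,0]>.41)&(w[...,0]<.71)&(w[...,1]>-.13)&(w[...,1]<.075)
q=w[m]; r=cv2.minAreaRect(q[:,:2].astype(np.float32));print(r,cv2.boxPoints(r))
E
```

```text
force [ 0.34  0.41 -2.17] [0.12 0.1  0.06] tcp [ 0.4905 -0.2657  0.3705] lid z rel -0.1877 5159 open 0.02534816937707434 44.99859094619751
((0.5623863339424133, -0.027381733059883118), (0.2657454013824463, 0.16211681067943573), 5.297448635101318) [[ 0.42259732  0.04106281]
 [ 0.437565   -0.12036155]
 [ 0.7021754  -0.09582628]
 [ 0.6872077   0.06559809]]
```

Emit:
{"op": "apply_moves", "data": {
  "series": [
    [[1,-12,0],[0,0,0]],
    [[1,-22,0],[0,0,0]],
    [[1,-25,0],[0,0,0]],
    [[1,-25,0],[0,0,0]],
    [[1,-25,0],[0,0,0]],
    [[0,-25,0],[0,0,0]],
    [[0,-25,0],[0,0,0]],
    [[0,-25,0],[0,0,0]],
    [[0,-22,0],[0,0,0]],
    [[0,-16,0],[0,0,0]],
    [[0,-10,0],[0,0,0]],
    [[0,0,0],[0,0,0]]
  ]
}}

```text
t: 27.57
tool_pos: [0.4954, -0.0319, 0.371]
orientation: [-3.141, -0.003, 0.002]
force: [-0.5, -0.6, -2.5]
opening: 0.0251
gripper_force: 45.0
```

Emit:
{"op": "apply_moves", "data": {
  "series": [
    [[0,0,10],[0,0,0]],
    [[0,0,20],[0,0,0]],
    [[0,0,18],[0,0,0]],
    [[0,0,12],[0,0,0]],
    [[0,0,8],[0,0,0]],
    [[0,0,4],[0,0,0]],
    [[0,0,0],[0,0,0]],
    [[0,0,0],[0,0,0]]
  ]
}}

```text
t: 28.23
tool_pos: [0.4961, -0.0343, 0.3003]
orientation: [3.141, -0.001, 0.001]
force: [0.5, -1.2, -2.0]
opening: 0.0254
gripper_force: 45.0
```

Emit:
{"op": "apply_moves", "data": {
  "series": [
    [[0,0,4],[0,0,0]],
    [[0,0,2.5],[0,0,0]],
    [[0,0,1.5],[0,0,0]],
    [[0,0,1],[0,0,0]],
    [[0,0,0],[0,0,0]],
    [[0,0,0],[0,0,0]]
  ]
}}

```text
t: 28.73
tool_pos: [0.4959, -0.0339, 0.291]
orientation: [3.142, -0.0, 0.0]
force: [0.7, 0.7, -3.0]
opening: 0.0255
gripper_force: 45.0
```

Emit:
{"op": "apply_moves", "data": {
  "series": [
    [[0,0,0.8],[0,0,0]],
    [[0,0,0],[0,0,0]],
    [[0,0,0],[0,0,0]]
  ]
}}

```text
t: 28.98
tool_pos: [0.496, -0.034, 0.2908]
orientation: [3.141, -0.0, 0.001]
force: [-3.3, 0.2, 5.6]
opening: 0.0252
gripper_force: 45.0
```

It touched down, so I'll release, retreat and check.

Emit:
{"op": "apply_moves", "data": {
  "series": [
    [[0,0,0],[0,0,0]],
    [[0,0,0],[0,0,0]],
    [[0,0,0],[0,0,0]],
    [[0,0,0],[0,0,0]],
    [[0,0,0],[0,0,0]],
    [[0,0,0],[0,0,0]]
  ],
  "claw": 0.7
}}

```text
t: 29.48
tool_pos: [0.4958, -0.034, 0.2899]
orientation: [3.142, -0.0, -0.0]
force: [1.4, 0.8, -0.4]
opening: 0.0609
gripper_force: 0.0
```

Emit:
{"op": "apply_moves", "data": {
  "series": [
    [[0,0,-15],[0,0,0]],
    [[0,0,-25],[0,0,0]],
    [[0,0,-25],[0,0,0]],
    [[0,0,-25],[0,0,0]],
    [[0,0,-25],[0,0,0]],
    [[0,0,-25],[0,0,0]],
    [[-15,20,0],[0,0,0]],
    [[-15,25,0],[0,0,0]],
    [[-15,25,0],[0,0,0]],
    [[-15,25,0],[0,0,0]],
    [[-15,20,0],[0,0,0]],
    [[0,0,0],[0,0,0]]
  ]
}}

```text
t: 30.48
tool_pos: [0.419, -0.1515, 0.4301]
orientation: [3.14, -0.005, -0.001]
force: [0.8, 0.3, -0.6]
opening: 0.0651
gripper_force: 0.0
```

```bash
python3 - <<'E'
from plant import robot
from h import *
p,d=robot.read_camera("scene");q,d2=robot.read_camera("top")
cv2.imwrite("pics/s5.png",np.vstack([cv2.resize(p[80:330,100:420],(400,300)),cv2.resize(q[40:280,60:380],(400,300))]))
c=robot.calibration("top");w=world(q,d2,[c[k] for k in("fx","fy","cx","cy")],c["extrinsics"])
m=(d2>0)&(w[...,2]>.197)&(w[...,2]<.214)&(abs(w[...,0]-.65)<.05)&(abs(w[...,1]-.2)<.065);print("grip",m.sum(),w[m].mean(0),robot.read_state()["t"])
E
```

```text
grip 277 [0.64861085 0.1996785  0.20681103] 30.5833
```

View pics/s5.png

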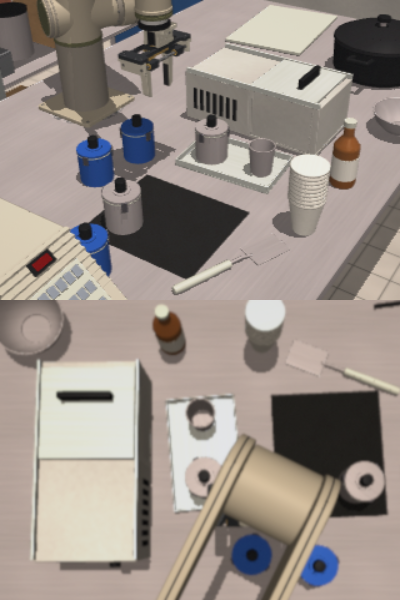

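The picture shows the cover shut over the well, with the grip at top-view (85,395). The empty canister stands upright in the tray at (205,475), the beaker stands at (200,412), and the half-used one stands on the mat at (362,480).

```bash
python3 -c "
from plant import robot
print(robot.close_job())"
```

```text
the job is handed in; nothing more can be done
None
```

The job is handed in at about 31 s: the full canister (A) is in the chiller with the cover pushed to its end stop, the empty one (B) stands in the wash tray, the half-used one (C) stands on the mat, and the beaker is still upright.

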